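Stroke a row of tube caps shut

TASK

In the dry-block unit, the caps of the full row of five sample tubes are folded over but still ajar. Run a fingertip lightly along that row, from its hinge-side end towards its thumb-tab end, so that one cap after another folds down, until all five lie flat shut. Do not lift or shove the unit, leave the tubes that stand wide open as they are, and leave the jar, the pipette and the tip box in place.

Things in the scene. Friction and masses are not known exactly. Their poses are not given: they have to be found in the camera images.
- unit: White dry-block unit, 3.4 kg, loose on the bench, turned any way: x -97 to 97, y -108 to 62 mm, 70 mm high; grey panel step (50 mm high) on its -y side. Origin on the bench under the centre of its aluminium block (164 x 96 mm, top 74 mm high); z up. Wells at x = -60, -30, 0, 30, 60 mm: row y = -22 mm is full (tubes cap1 to cap5 in that order); row y = +22 mm has open1, open2, open3 at x = -60, 0, 60 mm.
- cap1_top (a point): Centre of the top of tube 1's cap as it lies when shut, 96 mm above the bench (fixed to the unit: does not swing). Tubes: white plastic, tight in the wells, 17 mm across, 19 mm collar, rim 92 mm above the bench. Caps: flat discs 20 mm across, 4 mm thick; hinge on the tube's -x side (unit frame), 11.5 mm from its axis, at rim height; thumb tab on the +x side, to 15 mm from the axis.
- cap5_top (a point): The same point for tube 5, 120 mm from cap1_top along the unit's +x. A fingertip moving from cap1 towards cap5 at, or up to 1 mm above, the height of shut cap tops meets each ajar cap near its hinge and folds it down; moving the other way it gets under the tabs and flips the caps open or shoves the unit.
- cap1 (a joint): Hinge angle of the cap of tube 1 of the full row (unit x = -60, y = -22 mm): 0 = shut flat, grows as the thumb tab rises (2.1 = wide open, leaning back). Starts ajar at 0.25 to 0.6. Slightly stiff hinge, no spring, stays where it is left: under 1 N shuts it at the tab, some 6 N close to the hinge.
- cap2 (a joint): Hinge angle of the cap of tube 2 of the full row (unit x = -30, y = -22 mm): 0 = shut flat, grows as the thumb tab rises (2.1 = wide open, leaning back). Starts ajar at 0.25 to 0.6. Slightly stiff hinge, no spring, stays where it is left: under 1 N shuts it at the tab, some 6 N close to the hinge.
- cap3 (a joint): Hinge angle of the cap of tube 3 of the full row (unit x = 0, y = -22 mm): 0 = shut flat, grows as the thumb tab rises (2.1 = wide open, leaning back). Starts ajar at 0.25 to 0.6. Slightly stiff hinge, no spring, stays where it is left: under 1 N shuts it at the tab, some 6 N close to the hinge.
- cap4 (a joint): Hinge angle of the cap of tube 4 of the full row (unit x = 30, y = -22 mm): 0 = shut flat, grows as the thumb tab rises (2.1 = wide open, leaning back). Starts ajar at 0.25 to 0.6. Slightly stiff hinge, no spring, stays where it is left: under 1 N shuts it at the tab, some 6 N close to the hinge.
- cap5 (a joint): Hinge angle of the cap of tube 5 of the full row (unit x = 60, y = -22 mm): 0 = shut flat, grows as the thumb tab rises (2.1 = wide open, leaning back). Starts ajar at 0.25 to 0.6. Slightly stiff hinge, no spring, stays where it is left: under 1 N shuts it at the tab, some 6 N close to the hinge.
- open1 (a joint): Hinge angle of the cap of an empty tube of the other row (unit x = -60, y = +22 mm), same cap and meaning; starts standing wide open at 1.6 to 1.9, its tab up to about 121 mm above the bench.
- open2 (a joint): Hinge angle of the cap of an empty tube of the other row (unit x = 0, y = +22 mm), same cap and meaning; starts standing wide open at 1.6 to 1.9, its tab up to about 121 mm above the bench.
- open3 (a joint): Hinge angle of the cap of an empty tube of the other row (unit x = 60, y = +22 mm), same cap and meaning; starts standing wide open at 1.6 to 1.9, its tab up to about 121 mm above the bench.
- jar: Bystander: clear jar with a red screw lid, 64 mm across, 75 mm high, standing beside the unit's +y side. Origin: centre of its underside.
- pipette: Bystander: white hand pipette lying on the bench along the unit's -y side, about 215 mm long, 40 mm wide, 24 mm high. Origin: underside, about mid-length; x points to its tip.
- tipbox: Bystander: blue pipette-tip box with a clear lid, 84 by 124 mm, 56 mm high, standing beyond the unit's +x end. Origin: centre of its underside.

How it is judged (in metres and radians):
On the way, in this order (a step that is already met when the one before it is completed fails the run):
1. the first cap of the row (cap1, at the end the hinges face) is shut (value of joint cap1 below 0.1 rad), for 0.05 s.
2. the caps are shut as far as the middle of the row (cap1 to cap3) (value of joint each of cap1, cap2, cap3 below 0.1 rad), for 0.05 s.
3. all five caps of the row are shut (all of step 2 and value of joint each of cap4, cap5 below 0.1 rad), for 0.05 s.
At the end, for the whole second after the job is handed in: All five caps of the full row are shut (hinge angle under 0.1 rad, tab within about 2.5 mm of flat), the three empty tubes still stand open (over 1.4 rad), the unit stands flat at rest within 25 mm of where it was, and jar, pipette and tip box are within 20 mm of where they were (all of step 3 and value of joint each of open1, open2, open3 above 1.4 rad and distance of unit from where it was at the start of the episode below 0.025 m and angle between unit's own z axis and vertical below 0.05 rad and height (world z) of unit below 0.005 m and linear speed of unit below 0.01 m/s and distance of each of jar, pipette, tipbox from where it was at the start of the episode below 0.02 m); the robot touches nothing.
It fails at once if the unit is lifted or tipped (height (world z) of unit above 0.008 m or angle between unit's own z axis and vertical above 0.08 rad).
It fails at once if the unit is shoved more than 25 mm (distance of unit from where it was at the start of the episode above 0.025 m).
It fails at once if the fingers press on the caps or unit with more than 30 N (contact force between the fingers and unit above 30 N).
It fails at once if the cap of one of the wide-open tubes is folded over (below 1.4 rad) (value of joint any of open1, open2, open3 below 1.4 rad).
It fails at once if the jar, the pipette or the tip box is moved more than 20 mm or lifted (distance of any of jar, pipette, tipbox from where it was at the start of the episode above 0.02 m or height (world z) of any of jar, pipette, tipbox above 0.012 m).
It also fails if it takes over 42 s, if anything falls off the work surface, if the arm or the gripper's body presses on something with over 40 N, if the wrist force passes 120 N, or if a joint passes its speed limit or range.

ROBOT

A 6-joint arm with a two-finger parallel gripper is mounted at the origin on the work surface. World frame = base frame: x ahead of the robot, y to its left, z up, the work surface at z = 0. Lengths are in m, angles in degrees, forces in N, time in s.
With the tool pointing down it reaches from about 0.35 to 0.875 m from the base axis. Payload 4.2 kg.
Tool frame: the origin (TCP) lies at the very end of the fingers, on their centre line; the grasp point (between the pads) lies 19 mm behind it (robot.tcp_to_grasp is the z of the grasp point in the tool frame, in m); z points along the fingers, x is the direction in which the jaws open and shut, and the axes are right-handed (so a half turn about z gives the same grasp; the last joint's range is limited). The gripper opens to 85 mm and grips with 20 to 120 N. Pads are 22 mm wide; open, the fingers measure 114 mm over their backs; the gripper's body (76 mm by 85 mm) begins 54 mm behind the grasp point. The pads swing forward as they close: fully open they stand 13 mm farther back than shut.
Start: joints at [-51.131, 22.042, 0.453, 0, -68.411, -14.817], TCP at [0.255, -0.571, 0.231] pointing down, gripper open.
Joint ranges: [-179.83, 179.83], [-69.29, 118.12], [-61.27, 80.66], [-181.25, 117.63], [-171.15, -9.14], [-177.46, 177.46]. Speed limits (degrees/s): [159.86, 159.86, 180, 180, 180, 180].

INTERFACE

Orientations are given as [roll, pitch, yaw] about the fixed x, y, z axes, in that order (R = Rz(yaw) Ry(pitch) Rx(roll)).
In Python, from workcell import status, viewer, robot, spotter gives the robot as it stands.
- The arm moves only by the shell command python3 -m crank 'ROWS' [FORCE]. ROWS is JSON, a list of rows, each a list of 3 entries, a list of its own where there are three numbers: the gripper command: -1 is shut, 1 is fully open, values between are in proportion, then the shift along the tool's x, y, z in units of 30 mm (1.0 is 30 mm), then the turn about the tool's z in units of 5 degrees (1.0 is 5 degrees). In form: [[gripper, [x, y, z], yaw], ...]. A call has 1 to 5 rows; each row shifts and turns the commanded pose from where the row before left it, along the tool's axes as they then stand; what a row does not reach is not made up. A row lasts 1/8 s, in which the tool goes at most 62.5 mm and 10.7 degrees, less where a joint would pass 70% of its speed; a pose out of reach is approached as far as the arm can. A call is refused whole if a number of a shift passes 1 or a number of a turn 1, either way. A call with a gripper value outside its range is refused whole. The fingers move at their own pace and stop on an object; FORCE is the grip in N (left out, the last holds). Time passes only in rows, so rows that do not move let the fingers close. It gives the time, the measured TCP pose, the force and the opening at its end, in the units of the state.
- status.read_state(): the state, without advancing time (a new reading comes with each control period).
- viewer.snapshot(name): name is "side" or "top" or "wrist"; returns (picture, depth): 400x640x3 uint8, red, green, blue; 400x640 float32, m along the optical axis (not along the pixel's ray), 0 where there is no reading.
- viewer.camera_model(name): a dict with "fovy" (degrees; the focal length in pixels is half the picture's height over the tangent of half this angle, whatever the lens; pixels are square), "cx", "cy" (the principal point, pixels), "R" (3x3) and "t" (3): a world point X has camera coordinates R X + t. Camera axes: x right, y down, z forward; pixel columns grow to the right and rows downward; lengths in m; the calibration is good to about 2 mm. The wrist camera is an equidistant fisheye: a pixel r from the principal point sees the ray r / f radians off the axis. A picture is of the moment at which its call begins: read the wrist's pose just before it. camera_model takes no time and is no camera call; for the wrist camera it gives the pose at the moment of the call.
- robot.job_done(): hands the job in, once; it reports no verdict.
Trained networks look in the newest picture that a camera, given by its name, has taken for a name from the list of things; names that differ only in an ending like _2 or _b are one class to them, and where a whole thing is asked for, a point or a joint stands for the part that bears it (a point fixed in the world has none). Each returns a list of dicts, best first, with "score" (0 to 1); they miss things now and then, are a little off and sometimes report something else, mostly with a low value. They report only what shows in the picture. A call takes as long as a camera call.
- spotter.trace(label, camera): "pixels" (400x640 bool, what is visible of it) and "box" ([centre column, centre row, width, height] in pixels, round what is visible of it).
- spotter.place_of(label, camera): "uv" ([column, row] in pixels: a listed point, or the origin of a listed thing).
The state is a dict: "time": time; "qpos": joint angles; "joint_velocities": joint speeds; "joint_efforts": joint torques, N m; "tcp_pos": TCP position; "tool_rot": TCP orientation; "contact_force": force on the tool from outside, world axes, zero at the start; "ft_torque": the same for the moment, N m; "gripper_width": opening from 0.0 (shut) to 1.0 (fully open).
Only numpy, scipy, OpenCV 4.12 (cv2) and the standard library are available. Lean on these libraries where they do the work, as an engineer would, in place of code of your own. Each camera call takes 0.05 s, during which the arm holds its last target. There are 200 camera calls.

## Working session

There is one attempt and no reset: what is moved stays moved. The work goes in short steps, Python scripts to look and compute and a shell command to move; the robot and the scene stay as the last step left them, time stands still between calls to the robot, and variables do not carry over. Pictures are saved under pics/ and viewed, about 8 in all and at most 12, crops included, and the job is handed in when it is done.

```bash
mkdir -p pics; cat > h.py <<'E'
import numpy as np, cv2
from workcell import status, viewer, robot, spotter
def ray(cam,uv,m=None):
    m=m or viewer.camera_model(cam); f=200/np.tan(np.radians(m["fovy"]/2))
    d=np.array([uv[0]-m["cx"],uv[1]-m["cy"]])/f
    if cam=="wrist":
        r=np.hypot(*d)+1e-9; v=np.array([*(d/r*np.sin(r)),np.cos(r)])
    else: v=np.array([*d,1.0])
    R=np.array(m["R"]);t=np.array(m["t"])
    return -R.T@t, R.T@v
def at_z(cam,uv,z,m=None):
    c,v=ray(cam,uv,m); return c+v*(z-c[2])/v[2]
def proj(cam,X,m=None):
    m=m or viewer.camera_model(cam); f=200/np.tan(np.radians(m["fovy"]/2))
    p=np.array(m["R"])@X+np.array(m["t"])
    if cam=="wrist":
        r=np.hypot(p[0],p[1]); th=np.arctan2(r,p[2]); return np.array([m["cx"],m["cy"]])+f*th*p[:2]/r
    return np.array([m["cx"],m["cy"]])+f*p[:2]/p[2]
E
cat > a.py <<'E'
from h import *
ims=[]
for c in ("top","side"):
    im,d=viewer.snapshot(c); np.save(f"{c}_d.npy",d); np.save(f"{c}.npy",im)
    print(c,"cam at",np.round(ray(c,[320,200])[0],3))
    for l,z in (("cap1_top",.096),("cap5_top",.096),("unit",0),("jar",0),("pipette",0),("tipbox",0)):
        for r in spotter.place_of(l,c)[:2]:
            print(c,l,round(r["score"],2),np.round(r["uv"],1),np.round(at_z(c,r["uv"],z),4))
    cv2.imwrite(f"pics/{c}0.png",im[:,:,::-1])
s=status.read_state(); print(s)
print(robot.tcp_to_grasp)
E
python3 a.py
```

```text
top cam at [0.392 0.073 1.179]
top cap1_top 0.82 [291.  194.2] [0.5788 0.1561 0.096 ]
top cap5_top 0.88 [337.5 211.4] [0.5364 0.0473 0.096 ]
top unit 0.58 [316.  199.3] [0.5811 0.0994 0.    ]
top jar 0.7 [318.1 149.8] [0.7114 0.0926 0.    ]
top pipette 0.78 [292.7 262.5] [0.4214 0.1595 0.    ]
top tipbox 0.92 [386.1 213.5] [ 0.5422 -0.078   0.    ]
side cam at [0.221 0.627 0.497]
side cap1_top 0.69 [302.9 213. ] [0.5626 0.168  0.096 ]
side cap5_top 0.59 [343.5 190.5] [0.5405 0.0606 0.096 ]
side unit 0.94 [319.5 234. ] [0.5713 0.1009 0.    ]
side jar 0.76 [271.5 210.8] [0.7091 0.0901 0.    ]
side jar 0.5 [304.1 212.4] [0.6436 0.0546 0.    ]
side pipette 0.58 [373.4 282.2] [0.415  0.1632 0.    ]
side tipbox 0.58 [367.6 201.5] [ 0.5448 -0.0637  0.    ]
{'time': 0.7, 'qpos': array([-5.11297310e+01,  2.20377920e+01,  4.49065904e-01, -1.13210649e-03,
       -6.84123244e+01, -1.48167456e+01]), 'joint_velocities': array([-0.02921451, -0.04174753, -0.03778489, -0.01634272, -0.01103622,
        0.00213625]), 'joint_efforts': array([-2.96647613e-04, -3.91947842e+01,  1.88583791e+01,  4.18996051e+00,
       -3.02888529e-04,  6.36344097e-06]), 'tcp_pos': array([ 0.2547378 , -0.57066408,  0.23132576]), 'tool_rot': array([ 1.79999251e+02, -1.28477444e-03,  1.14053107e+02]), 'contact_force': array([ 0.59933132, -0.4626197 ,  0.36284848]), 'ft_torque': array([-0.00853209,  0.01256509,  0.00942952]), 'gripper_width': 1.002263129131925}
-0.0187
```

```bash
python3 - <<'E'
from h import *
a=np.load("top.npy")[100:300,220:460]; b=np.load("side.npy")[110:310,200:440]
cv2.imwrite("pics/c1.png",np.vstack([cv2.resize(x,None,fx=3,fy=1.5*2,interpolation=cv2.INTER_CUBIC)[:,:,::-1] for x in (a,)]))
cv2.imwrite("pics/c2.png",cv2.resize(b,None,fx=3,fy=3,interpolation=cv2.INTER_CUBIC)[:,:,::-1])
E
```

```text
(no output)
```

View pics/c1.png

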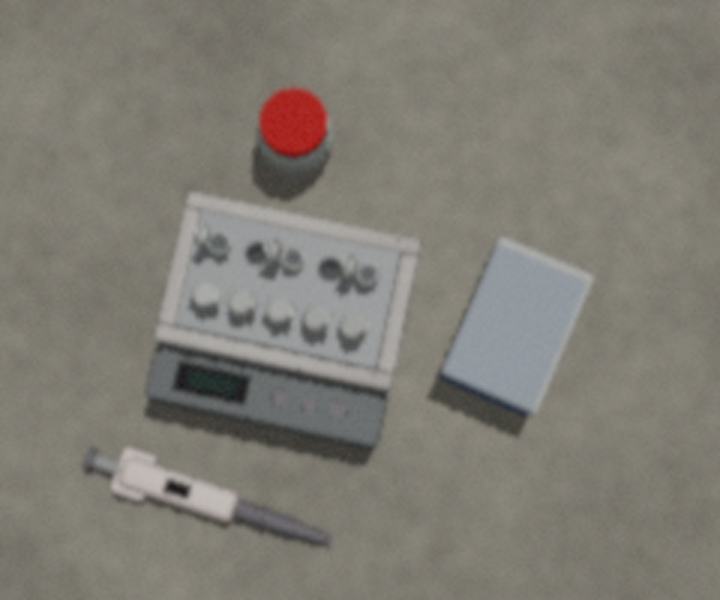

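View pics/c2.png

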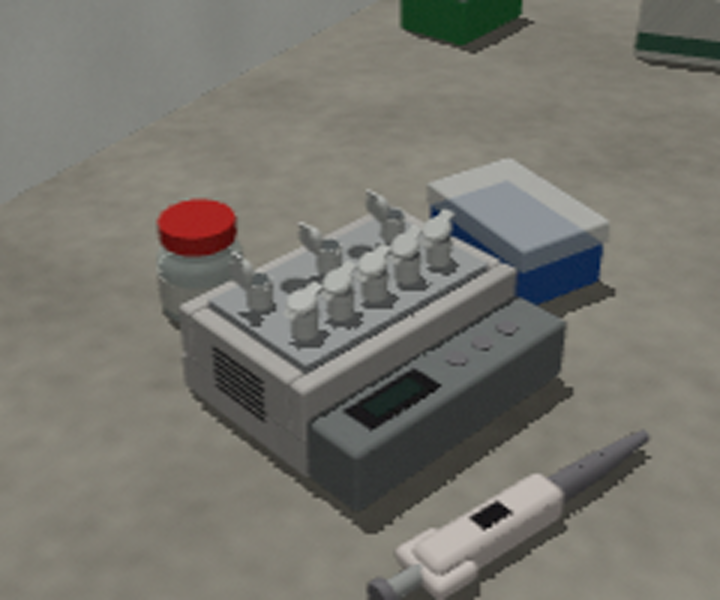

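The top picture shows the unit turned about -101°. Its full row runs from about (288,200) to (337,210) px, the panel faces the robot, and the tip box is beyond the +x end. The network's cap1 looks about 6 px off, so I'll refine with the wrist camera. The side picture confirms five ajar caps and three wide-open ones.

```bash
for i in 1 2 3; do python3 -m crank '[[-1,[1,1,0],0],[-1,[1,1,0],0],[-1,[1,1,0],0],[-1,[1,1,0],0],[-1,[1,1,0],0]]'; done; python3 -m crank '[[-1,[0.3,1,0],1],[-1,[0,1,0],1],[-1,[0,0,0],1],[-1,[0,0,0],1],[-1,[0,0,0],1]]'; python3 -m crank '[[-1,[0,0,0],1],[-1,[0,0,0],1],[-1,[0,0,0],0],[-1,[0,0,0],0]]'
cat > w.py <<'E'
from h import *
import sys
s=status.read_state(); print(s["time"],s["tcp_pos"],s["tool_rot"],s["contact_force"],s["gripper_width"])
m=viewer.camera_model("wrist"); im,d=viewer.snapshot("wrist")
np.savez("wrist.npz",im=im,d=d,R=m["R"],t=m["t"],cx=m["cx"],cy=m["cy"],fovy=m["fovy"])
print("cam",np.round(-np.array(m["R"]).T@m["t"],3))
for l,z in (("cap1_top",.096),("cap5_top",.096),("unit",0)):
    for r in spotter.place_of(l,"wrist")[:2]:
        print(l,round(r["score"],2),np.round(r["uv"],1),np.round(at_z("wrist",r["uv"],z,m),4))
cv2.imwrite(sys.argv[1],im[:,:,::-1])
E
python3 w.py pics/w1.png
```

```text
time: 1.32
tcp_pos: [0.331, -0.3714, 0.2316]
tool_rot: [180.0, 0.0, 114.0]
contact_force: [1.3, -1.0, 1.5]
gripper_width: -0.0
time: 1.95
tcp_pos: [0.4068, -0.1732, 0.2317]
tool_rot: [179.9, 0.0, 114.1]
contact_force: [-0.2, -0.3, -0.2]
gripper_width: -0.001
time: 2.58
tcp_pos: [0.4827, 0.025, 0.2316]
tool_rot: [180.0, 0.0, 114.1]
contact_force: [0.6, 0.9, 0.5]
gripper_width: 0.003
time: 3.2
tcp_pos: [0.5344, 0.0539, 0.2313]
tool_rot: [-180.0, 0.0, 88.9]
contact_force: [-0.6, 0.0, -0.3]
gripper_width: 0.003
time: 3.7
tcp_pos: [0.5343, 0.0539, 0.2314]
tool_rot: [180.0, -0.0, 79.1]
contact_force: [0.7, 0.4, 0.7]
gripper_width: -0.003
3.7 [0.53434204 0.05387019 0.23138486] [ 1.79993809e+02 -3.88090242e-03  7.91249235e+01] [0.71889555 0.38583735 0.65034864] -0.002867822664671723
cam [0.456 0.068 0.374]
cap1_top 0.84 [437.2 207.6] [0.5705 0.1646 0.096 ]
cap5_top 0.57 [317.4 203.3] [0.5437 0.0484 0.096 ]
unit 0.69 [365.1 194.9] [0.5745 0.103  0.    ]
```

View pics/w1.png

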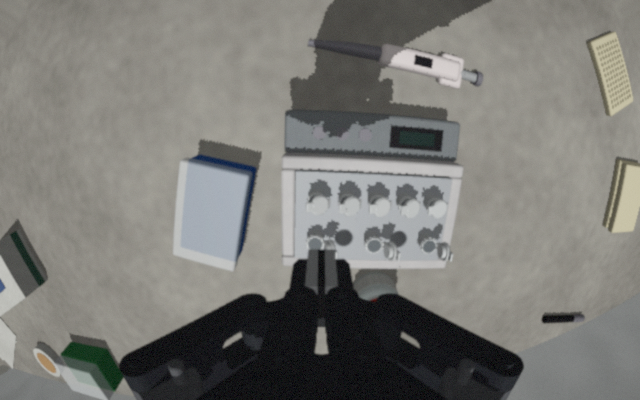

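The wrist picture shows the full row from cap1 at (437,207) to cap5 at (317,203). The measured spacing is 119 mm against the nominal 120 mm, and the row direction is about -102.5°. The fingers (bottom centre) are still over the cap5 end, so I'm moving to the hinge end.

```bash
python3 -m crank '[[-1,[0,0,0],0.32],[-1,[1,0.38,0],0],[-1,[1,0,0],0],[-1,[1,0,0],0],[-1,[1,0,0],0]]';  python3 -m crank '[[-1,[1,0,0],0],[-1,[0.36,0,0],0],[-1,[0,0,1],0],[-1,[0,0,1],0],[-1,[0,0,1],0]]'; python3 -m crank '[[-1,[0,0,0.6],0],[-1,[0,0,0],0],[-1,[0,0,0],0]]'
python3 w.py pics/w2.png
python3 - <<'E'
from h import *
im,d=viewer.snapshot("side")
m=viewer.camera_model("side")
tcp=np.array(status.read_state()["tcp_pos"]); print("tcp in side px",proj("side",tcp,m))
w=np.load("wrist.npz")["im"][100:400,200:520]
b=im[100:300,220:420]
cv2.imwrite("pics/s2.png",np.hstack([cv2.resize(b,(400,400),interpolation=cv2.INTER_CUBIC),cv2.resize(w,(400,400))])[:,:,::-1])
E
```

```text
time: 4.53
tcp_pos: [0.5717, 0.1695, 0.2313]
tool_rot: [-180.0, 0.0, 77.4]
contact_force: [0.0, 0.3, 0.3]
gripper_width: -0.0
time: 5.15
tcp_pos: [0.5803, 0.2078, 0.1406]
tool_rot: [180.0, -0.0, 77.4]
contact_force: [0.4, -0.3, 0.4]
gripper_width: -0.002
time: 5.52
tcp_pos: [0.581, 0.2083, 0.1244]
tool_rot: [179.9, -0.1, 77.4]
contact_force: [0.1, 0.2, 0.5]
gripper_width: 0.0
5.525 [0.58102831 0.20830914 0.12439416] [ 1.79919703e+02 -5.05195532e-02  7.74410514e+01] [0.11706927 0.15921643 0.45489365] 0.00025626767293282905
cam [0.502 0.225 0.267]
cap1_top 0.58 [248.9 240.4] [0.5709 0.1645 0.096 ]
cap5_top 0.96 [ 95.9 232.6] [0.543  0.0458 0.096 ]
unit 0.9 [210.5 215.5] [0.5766 0.1005 0.    ]
tcp in side px [280.17217345 207.55974947]
```

View pics/s2.png

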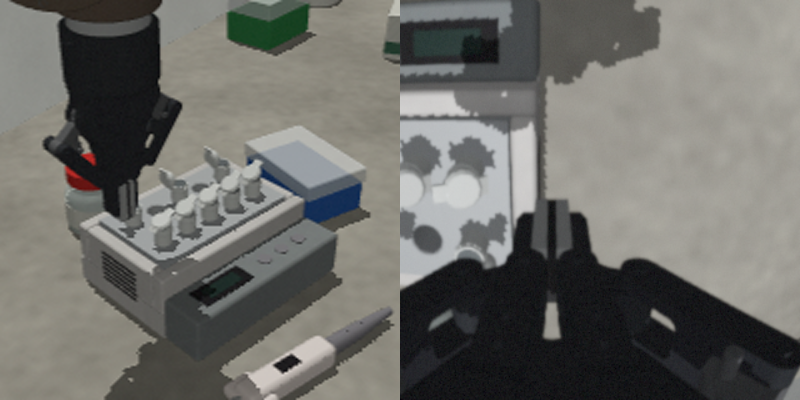

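The left panel shows the fingertip at (120,215), matching the projected TCP, hovering before cap1 on the hinge side. The right panel shows cap1 just to its left. Both network fixes agree, and the lateral error is under 2 mm. Next I lower to the sweep height.

```bash
python3 -m crank '[[-1,[0,0,0.5],0],[-1,[0,0,0.4],0],[-1,[0,0,0],0],[-1,[0,0,0],0]]'; python3 -c "
from h import *
print(status.read_state()['tcp_pos'])"
```

```text
time: 6.28
tcp_pos: [0.5805, 0.2084, 0.0961]
tool_rot: [-180.0, 0.0, 77.5]
contact_force: [0.2, -0.0, 0.1]
gripper_width: -0.004
[0.58053899 0.20840161 0.09611282]
```

```bash
python3 -m crank '[[-1,[0,0,-0.02],0],[-1,[-0.2,0,0],0],[-1,[-0.2,0,0],0],[-1,[-0.2,0,0],0],[-1,[-0.1,0,0],0]]'; python3 -m crank '[[-1,[-0.15,0,0],0],[-1,[-0.15,0,0],0],[-1,[-0.15,0,0],0],[-1,[-0.1,0,0],0],[-1,[0,0,0],0]]'; python3 -c "
from h import *
s=status.read_state(); print(s['tcp_pos'],s['contact_force'])"
```

```text
time: 6.9
tcp_pos: [0.5757, 0.1873, 0.097]
tool_rot: [-180.0, -0.0, 77.4]
contact_force: [-0.2, -0.2, 0.7]
gripper_width: 0.002
time: 7.52
tcp_pos: [0.5723, 0.1713, 0.0971]
tool_rot: [180.0, 0.0, 77.4]
contact_force: [0.5, -0.9, 1.2]
gripper_width: 0.002
[0.57225869 0.17134701 0.097059  ] [ 0.51446828 -0.85943786  1.22565111]
```

```bash
python3 -m crank '[[-1,[-0.15,0,0.015],0],[-1,[-0.15,0,0],0],[-1,[-0.15,0,0],0],[-1,[-0.15,0,0],0],[-1,[-0.15,0,0],0]]'; python3 -m crank '[[-1,[-0.15,0,0],0],[-1,[-0.15,0,0],0],[-1,[-0.15,0,0],0],[-1,[-0.1,0,0],0],[-1,[0,0,0],0]]'
python3 w.py pics/w3.png
python3 - <<'E'
from h import *
im,d=viewer.snapshot("side")
w=np.load("wrist.npz")["im"][100:300,200:400]
b=im[140:240,260:380]
cv2.imwrite("pics/s3.png",np.hstack([cv2.resize(b,(480,400),interpolation=cv2.INTER_CUBIC),cv2.resize(w,(320,400)[:1]+(400,))])[:,:,::-1])
E
```

```text
time: 8.15
tcp_pos: [0.5676, 0.1498, 0.0966]
tool_rot: [180.0, -0.1, 77.5]
contact_force: [-0.1, 0.5, 4.6]
gripper_width: 0.001
time: 8.78
tcp_pos: [0.5634, 0.1332, 0.0963]
tool_rot: [-180.0, 0.0, 77.4]
contact_force: [-0.2, 0.1, -0.7]
gripper_width: -0.003
8.775 [0.56344059 0.13317441 0.0963062 ] [-1.79958507e+02  4.13399646e-02  7.74313242e+01] [-0.23588836  0.13674717 -0.7290115 ] -0.002581441668277422
cam [0.485 0.15  0.239]
cap1_top 0.66 [379.3 263.9] [0.5704 0.1631 0.096 ]
cap5_top 0.56 [168.4 255.9] [0.5424 0.0484 0.096 ]
unit 0.89 [288.9 230.9] [0.5789 0.1017 0.    ]
```

View pics/s3.png

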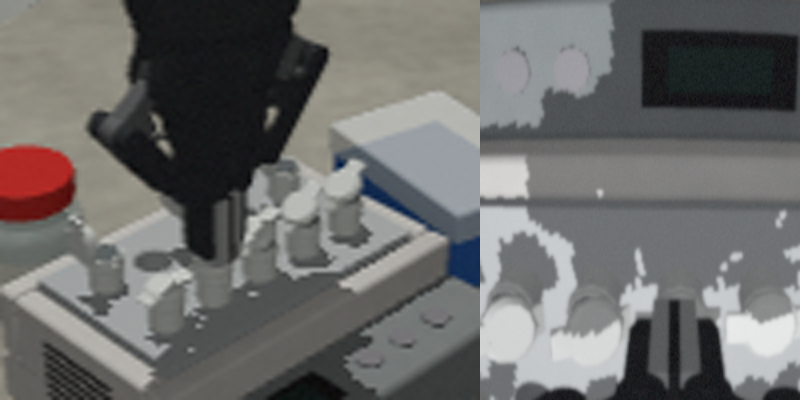

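The side crop shows the fingertip over tube 2 (215,250), with tube 1's cap half in shadow at (165,285) and caps 3 to 5 still ajar. I'll check the cap angles from the wrist depth.

```bash
cat > dz.py <<'E'
from h import *
def prof(cam,d,m,u0=np.array([.5707,.1645]),u=np.array([-.2185,-.9758])):
    f=200/np.tan(np.radians(m["fovy"]/2)); v,uu=np.mgrid[0:400,0:640]
    a=(uu-m["cx"])/f; b=(v-m["cy"])/f
    if cam=="wrist":
        r=np.hypot(a,b)+1e-9; k=np.tan(np.minimum(r,1.4))/r; a=a*k;b=b*k
    P=np.stack([a*d,b*d,d],-1).reshape(-1,3)[d.ravel()>0]
    X=(P-np.array(m["t"]))@np.array(m["R"])
    n=np.array([-u[1],u[0]]); q=X[:,:2]-u0; x=q@u*1e3; y=q@n*1e3; z=X[:,2]*1e3
    for i in range(5):
        out=[]
        for c in (-9,-6,-3,0,3,6,9,12):
            s=(abs(x-30*i-c)<1.5)&(abs(y)<6)&(z>85)&(z<118)
            out.append(f"{np.median(z[s]):.1f}({s.sum()})" if s.sum()>2 else "--")
        s=(abs(x-30*i)<9)&(abs(y)<6)&(z>85)&(z<118)
        if s.sum()>10: sl=np.polyfit(x[s],z[s],1); out.append(f"slope {sl[0]:.2f}")
        print(cam,i+1,*out)
E
python3 - <<'E'
from dz import *
w=np.load("wrist.npz"); prof("wrist",w["d"],{k:w[k] for k in("R","t","cx","cy","fovy")})
E
```

```text
wrist 1 94.3(65) 96.2(104) 96.3(103) 96.2(110) 96.4(108) 96.3(113) 96.0(126) 96.3(89) slope -0.03
wrist 2 93.5(32) 95.8(30) -- -- -- -- 95.5(6) 95.9(18) slope -0.26
wrist 3 97.3(126) 99.1(130) 100.6(121) 102.2(128) 103.5(122) 104.8(134) 106.6(117) 107.2(25) slope 0.41
wrist 4 97.7(151) 99.8(141) 101.9(127) 103.8(128) 105.3(114) 107.2(116) 108.7(77) -- slope 0.61
wrist 5 98.0(144) 100.0(135) 102.1(117) 104.2(122) 105.9(99) 107.8(92) 109.2(52) -- slope 0.72
```

Depth shows caps 1 and 2 flat (slope about 0, tops at 96.2 mm), caps 3 to 5 are still ajar, and the sweep height of 96.3 mm is right. I'm continuing the sweep.

```bash
for i in 1 2 3 4; do python3 -m crank '[[-1,[-0.15,0,0],0],[-1,[-0.15,0,0],0],[-1,[-0.15,0,0],0],[-1,[-0.15,0,0],0],[-1,[-0.15,0,0],0]]' | grep -v -e width -e rot; done
```

```text
time: 9.65
tcp_pos: [0.5589, 0.1114, 0.0966]
contact_force: [0.5, -0.0, 0.6]
time: 10.28
tcp_pos: [0.5545, 0.0899, 0.0968]
contact_force: [1.2, 2.0, 2.8]
time: 10.9
tcp_pos: [0.5489, 0.0674, 0.0963]
contact_force: [0.2, 0.8, 0.9]
time: 11.52
tcp_pos: [0.5439, 0.0454, 0.0963]
contact_force: [0.4, 0.5, 1.2]
```

```bash
python3 -m crank '[[-1,[-0.15,0,0],0],[-1,[-0.15,0,0],0],[-1,[-0.15,0,0],0],[-1,[0,0,0],0],[-1,[0,0,-0.3],0]]' | grep -v -e width -e rot; python3 -m crank '[[-1,[0,0,-0.8],0],[-1,[0,0,-1],0],[-1,[0,0,-1],0],[-1,[0,0,-1],0],[-1,[0,0,0],0]]' | grep -v -e width -e rot;  python3 -m crank '[[-1,[0,0,0],0],[-1,[0,0,0],0]]' | grep -v -e width -e rot
python3 w.py pics/w4.png
python3 - <<'E'
from dz import *
w=np.load("wrist.npz"); prof("wrist",w["d"],{k:w[k] for k in("R","t","cx","cy","fovy")})
im,d=viewer.snapshot("side")
for l in ("jar","pipette","tipbox"):
    for c in ("side",):
        for r in spotter.place_of(l,c)[:1]: print(l,round(r["score"],2),np.round(at_z(c,r["uv"],0),3))
b=im[130:250,250:410]
cv2.imwrite("pics/s4.png",np.hstack([cv2.resize(b,(400,300),interpolation=cv2.INTER_CUBIC),cv2.resize(w["im"][60:360,180:580],(400,300))])[:,:,::-1])
E
```

```text
time: 12.15
tcp_pos: [0.5407, 0.0324, 0.1051]
contact_force: [0.0, -0.0, -0.7]
time: 12.78
tcp_pos: [0.5429, 0.0332, 0.2229]
contact_force: [-0.4, 0.6, -0.0]
time: 13.02
tcp_pos: [0.5407, 0.0326, 0.2185]
contact_force: [-0.3, -0.2, -0.1]
13.025 [0.54068466 0.0325644  0.21848204] [-1.79889348e+02  5.57210148e-02  7.74527198e+01] [-0.34601247 -0.16950621 -0.12085541] 0.0005217965106515457
cam [0.463 0.049 0.361]
cap1_top 0.96 [463.9 199.7] [0.5725 0.1665 0.096 ]
cap5_top 0.82 [339.  199.5] [0.5463 0.0475 0.096 ]
unit 0.88 [383.4 192.9] [0.58   0.1021 0.    ]
wrist 1 94.9(12) 96.2(28) 96.3(32) 96.7(33) 96.4(32) 96.6(34) 96.0(42) 96.3(27) slope -0.05
wrist 2 94.5(17) 96.4(31) 96.4(34) 96.3(40) 96.2(31) 96.5(39) 96.2(45) 96.4(27) slope -0.04
wrist 3 94.9(23) 96.4(38) 96.4(40) 96.3(37) 96.4(41) 96.7(43) 95.8(40) 96.6(29) slope -0.03
wrist 4 95.1(26) 96.3(38) 96.3(40) 96.4(44) 96.6(43) 96.4(40) 96.5(34) 96.3(31) slope 0.02
wrist 5 94.6(34) 96.3(38) 96.3(41) 96.3(50) 96.3(41) 96.2(37) 96.2(45) 96.4(31) slope 0.03
jar 0.57 [0.717 0.084 0.   ]
pipette 0.88 [0.41  0.169 0.   ]
tipbox 0.65 [ 0.551 -0.076 -0.   ]
```

View pics/s4.png

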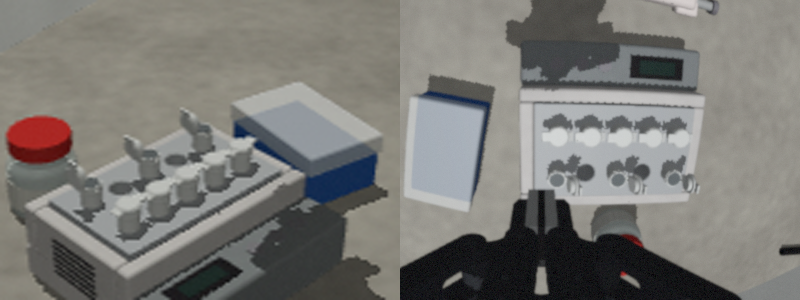

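The pictures show all five caps flat (left panel, (130,215) to (243,155)) and the three open caps still standing. The unit and bystanders are in place, and the fingers are clear.

```bash
python3 -c "
from workcell import robot
print(robot.job_done())"
```

```text
the job is handed in; nothing more can be done
None
```

I swept the shut fingertip along the full row from cap1 to cap5, about 96.5 mm above the bench, then lifted clear and handed the job in at about 13 s of the 42 s allowed. No verdict was reported.

- **Caps shut:** in the last wrist depth check all five caps lie flat. Their tops are at about 96.3 mm and the slope across each is 0.05 or less.
- **Forces:** the largest force read was about 5 N. I only read it at the end of each move, so a brief peak in between could have been missed.
- **Other things in the scene:** the three wide-open caps still stand. The network fixes put the unit within about 5 mm of its earlier position, and the jar, pipette and tip box within about 14 mm. I think that is measurement scatter, since the arm never went near the bystanders.
- **Disagreements:** the network's first cap1 position from the top camera was about 6 pixels off, so I used two wrist-camera fixes that agreed to about 3 mm. Partway through the sweep, cap1 looked tilted in the side picture because of a shadow, but the depth check showed it flat.

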